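# Clamp a lens blank with the removable crank

### The job

Clamp the lens blank in the lens clamp: fit the loose crank all the way down onto the clamp's square shaft by feel, without forcing it, and wind it clockwise (seen from above) until the sprung jaw plate holds the lens snugly against the two pins, its springs pressed in by about 6 mm. Then lift the crank off and stand it upright on the middle of its round rest mat again. Leave the lens and the jaw to the crank (do not touch them with the gripper), and do not disturb the things lying around.

Things in the scene. Friction and masses are not known exactly. Their poses are not given: they have to be found in the camera images.
- clamp: Lens clamp, fixed to the worktop: aluminium bed 80 x 203 x 12 mm, grey gear housing 56 x 56 mm up to 42 mm height, on it a collar 28 mm wide up to 45 mm, from which the crank shaft stands up. Origin on the shaft axis at the underside, z up. Jaw and lens lie towards -y; two upright pins (10 mm thick, top at 34 mm) at x = +-24, y = -156 mm.
- shaft_top (a point): Centre of the top of the steel shaft, 65 mm above the worktop: 12 mm square from 45 to 60 mm height, then a round pilot 10 mm across. The square's angle is not reported, differs each time and is not that of the clamp (these axes do not turn). It turns stiffly (0.3 N m, 4.3 N at the crank's knob) and stays where left. Clockwise moves the jaw to the lens, 10 mm per rad; 0.4 to 1.6 rad run free.
- shaft_collar (a point): Point on the shaft axis at the collar's top, 45 mm above the worktop: the crank's underside rests here when fully home. With the socket over the pilot but not in line with the square, the crank stands 15 mm higher; it drops when in line within about 9 degrees (every 90 degrees). Axes as the clamp.
- jaw: Sliding jaw, moves along the clamp's -y; origin at the clamp's origin when fully back. Its sprung plate, 50 mm wide, has its rubber face 70 mm from that origin towards -y when relaxed. Springs 2 N per mm; each newton on the lens adds 0.14 N of effort at the crank's knob, so 12 N (6 mm) adds 1.7 N to the free effort. Snug is 5 to 22 N; above 30 N the lens is damaged.
- lens: Round uncut lens blank, 64 mm across, 13 mm thick, lying loose on the bed between jaw and pins with up to 4 mm of play; it is pushed against the pins by the jaw. Origin at the centre of its underside.
- crank: Loose steel crank, about 0.26 kg, standing upright on its rest mat. Origin at the centre of its underside, which is the mouth of the square socket (14 mm square, 22 mm deep, sides along the crank's x and y, opens down) in a hub 30 x 30 x 24 mm. z up. Above the hub an arm, 16 mm wide, 24 to 32 mm above the underside, runs along x from -40 to +80 mm; a round counterweight hangs below its tail.
- crank_boss (a point): Centre of the crank's grip boss, a block 26 mm (crank x) by 24 mm (crank y, the width to grasp) from 32 to 62 mm above the underside, straight above the socket. Axes as the crank.
- crank_knob (a point): Centre of the crank's upright round knob, 17 mm across, from 33 to 71 mm above the underside, which spins freely on its pin; 70 mm from the socket along the crank's +x. Axes as the crank.
- rest: Round black rubber rest mat of the crank, 84 mm across, 4 mm thick, fixed. Origin at the centre of its underside.
- glue_bottle: Small bottle, 24 mm across, 78 mm tall, standing behind the work: leave alone.
- screwdriver_black: Small screwdriver with a black handle, 101 mm, lying at the front edge: leave alone.
- tweezers: Steel tweezers, 110 mm, lying at the front edge: leave alone.
Mind the look-alikes: they are no part of the job. Of the things shaped like the rest, the black one is meant.

How it is judged:
By the outcome, as a careful person would: the job done as asked, in the order asked, and still so for the second after the job is handed in, with the robot touching nothing.
It also fails if it takes over 72 s, if anything falls off the work surface, if the arm or the gripper's body presses on something with over 40 N, if the wrist force passes 120 N, or if a joint passes its speed limit or range.

### The arm

A 6-joint arm with a two-finger parallel gripper is mounted at the origin on a cart in front of the work surface, level with it; the furniture and walls round the work are solid. World frame = base frame: x ahead of the robot, y to its left, z up, the work surface at z = 0. Lengths are in m, angles in rad, forces in N, time in s.
With the tool pointing down it reaches from about 0.225 to 0.875 m from the base axis. Payload 3.4 kg.
Tool frame: the origin (TCP) lies at the very end of the fingers, on their centre line; the grasp point (between the pads) lies 19 mm behind it (manip.grasp_offset is the distance from the TCP to the grasp point, in m); x points along the fingers, y is the direction in which the jaws open and shut, and the axes are right-handed (so a half turn about x gives the same grasp; the last joint's range is limited). The gripper opens to 85 mm and grips with 20 to 120 N. Pads are 22 mm wide; open, the fingers measure 114 mm over their backs; the gripper's body (76 mm by 85 mm) begins 54 mm behind the grasp point. The pads swing forward as they close: fully open they stand 13 mm farther back than shut.
Start: joints at [-1.345, 0.276, 1.505, -0, 1.361, -0.121], TCP at [0.195, -0.541, 0.231] pointing down, gripper open.
Joint ranges: [-2.89, 2.89], [-0.75, 2.08], [0.22, 2.7], [-1.18, 4.32], [0.11, 2.71], [-2.7, 2.7]. Speed limits (rad/s): [2.57, 2.57, 3.14, 3.14, 3.14, 3.14].

### API

Orientations are given as a unit quaternion [w, x, y, z].
In Python, from rig import manip gives the robot as it stands.
- The arm moves only by the tool step_arm, never from a script. Its argument "increments" is a list of rows, each an object with "grip": the opening, from 0 (shut) to 1 (fully open); "delta_pos": the shift along the world's x, y, z in m, a list of three; "twist": the turn about the world's z in degrees. A call has 1 to 10 rows; each row shifts and turns the commanded pose from where the row before left it; what a row does not reach is not made up. A row lasts 1/12 s, in which the tool goes at most 41.7 mm and 7.16 degrees, less where a joint would pass 70% of its speed; a pose out of reach is approached as far as the arm can. A call with a gripper value outside its range is refused whole. The fingers move at their own pace and stop on an object; "force" is the grip in N (left out, the last holds). Time passes only in rows, so rows that do not move let the fingers close. It gives the time, the measured TCP pose, the force and the opening at its end, in the units of the state.
- manip.get_state(): the state, without advancing time (a new reading comes with each control period).
- manip.get_image(name): name is "side" or "top"; returns a dict with "img" (400x640x3 uint8, red, green, blue), "fx", "fy", "cx", "cy" (pixels), "rvec" (rotation vector, rad) and "tvec" (3), from world to camera coordinates, as OpenCV has them. Camera axes: x right, y down, z forward; pixel columns grow to the right and rows downward; lengths in m; the calibration is good to about 2 mm. A picture is of the moment at which its call begins. There is no depth.
- manip.sign_off(): hands the job in, once; it reports no verdict.
The state is a dict: "clock": time; "qpos": joint angles; "qd": joint speeds; "effort": joint torques, N m; "position": TCP position; "ee_rot": TCP orientation; "contact_force": force on the tool from outside, world axes, zero at the start; "moment": the same for the moment, N m; "width": finger opening in m.
Only numpy, scipy, OpenCV 4.12 (cv2) and the standard library are available. Lean on these libraries where they do the work, as an engineer would, in place of code of your own. Each camera call takes 0.05 s, during which the arm holds its last target. There are 200 camera calls.

## Working session

There is one attempt and no reset: what is moved stays moved. The work goes in short steps, Python scripts to look and compute and a tool call to move; the robot and the scene stay as the last step left them, time stands still between calls to the robot, and variables do not carry over. Pictures are saved under pics/ and viewed, about 8 in all and at most 12, crops included, and the job is handed in when it is done.

Besides the shell and the picture viewer there is one more tool, called after "Call:" as name(argument=value, ...) on one line, values as JSON. step_arm: Moves the arm, as the interface text tells. Its arguments: {"type":"object","properties":{"increments":{"type":"array"},"force":{"type":"number"}},"required":["increments"]}

```bash
mkdir -p pics; cat > h.py <<'E'
import numpy as np, cv2
from rig import manip
def cam(n):
    d=manip.get_image(n); d['n']=n; return d
def ray(d,u,v,z):
    R=cv2.Rodrigues(np.array(d['rvec'],float))[0]; t=np.array(d['tvec'],float).ravel()
    c=-R.T@t; r=R.T@np.array([(u-d['cx'])/d['fx'],(v-d['cy'])/d['fy'],1.]); return c+r*(z-c[2])/r[2]
def proj(d,p):
    R=cv2.Rodrigues(np.array(d['rvec'],float))[0]; q=R@np.array(p)+np.array(d['tvec'],float).ravel()
    return np.array([d['fx']*q[0]/q[2]+d['cx'],d['fy']*q[1]/q[2]+d['cy']])
def save(d,name,box=None,s=1):
    im=d['img'][:,:,::-1]
    if box: im=im[box[1]:box[3],box[0]:box[2]]
    cv2.imwrite('pics/'+name,cv2.resize(im,None,fx=s,fy=s,interpolation=cv2.INTER_CUBIC))
E
python3 - <<'E'
from h import *
for n in('top','side'):
    d=cam(n); save(d,n+'0.png'); print(n,d['fx'],d['cx'],d['cy'],d['rvec'],d['tvec'],ray(d,320,200,0))
    np.save(n+'0.npy',d,allow_pickle=True)
s=manip.get_state();print(s)
E
```

```text
top 371.91995464317364 318.95298367925596 202.08697648179336 [ 2.20004386 -2.13576851  0.16791688] [0.08691196 0.53012595 0.88688505] [0.53695869 0.09922769 0.        ]
side 453.30373007122387 323.83081706389373 200.49171004385056 [ 1.96893519 -0.25213459  0.15546603] [-0.48328294  0.17258542  0.89038428] [0.56374208 0.2977412  0.        ]
{'clock': 0.1, 'qpos': array([-1.34495997e+00,  2.76510266e-01,  1.50602929e+00,  2.57281765e-05,
        1.36075455e+00, -1.20977527e-01]), 'qd': array([-3.44852443e-05, -1.05690293e-03, -3.30213369e-03, -5.21029258e-04,
        7.83758143e-04,  1.03869253e-03]), 'effort': array([ 2.42426075e-03, -4.17699230e+01, -2.46403939e+01, -1.08785190e-05,
        5.69731928e-03, -2.12164912e-05]), 'position': array([ 0.19534674, -0.54026578,  0.23052943]), 'ee_rot': array([-0.12140052, -0.69647949, -0.12260291,  0.69652477]), 'contact_force': array([-0.29324425,  0.32930291, -0.33912065]), 'moment': array([-0.06606278, -0.01297107, -0.04574462]), 'width': 0.08497911786468348}
```

View pics/top0.png

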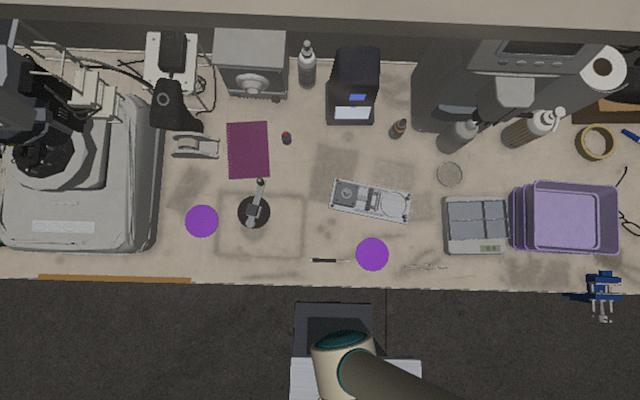

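View pics/side0.png

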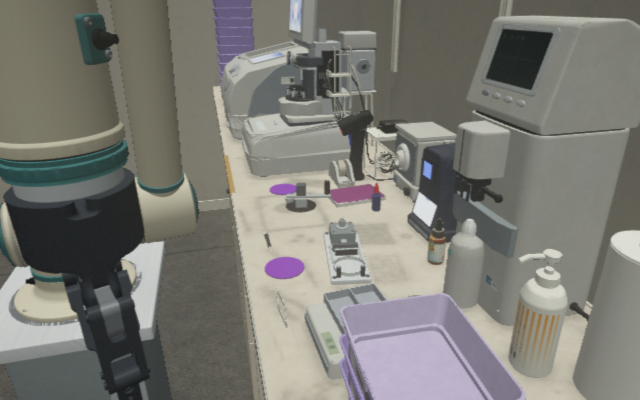

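The black mat carrying the crank is at top (254,211). The two purple discs at (202,221) and (372,254) are look-alikes: same shape but the wrong colour. The clamp is at (370,200), with the housing and shaft at about (348,195) and the pins to the right. I'll confirm with one enlarged crop.

```bash
python3 - <<'E'
from h import *
d=np.load('top0.npy',allow_pickle=True).item(); e=np.load('side0.npy',allow_pickle=True).item()
a=d['img'][165:240,220:320,::-1]; b=d['img'][165:240,320:420,::-1]; c=e['img'][175:225,270:370,::-1]; g=e['img'][210:285,300:400,::-1]
c=np.vstack([c,np.zeros((25,100,3),np.uint8)])
im=np.vstack([np.hstack([a,b]),np.hstack([c,g])]); cv2.imwrite('pics/crop1.png',cv2.resize(im,None,fx=4,fy=4,interpolation=cv2.INTER_CUBIC))
E
```

```text
(no output)
```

View pics/crop1.png

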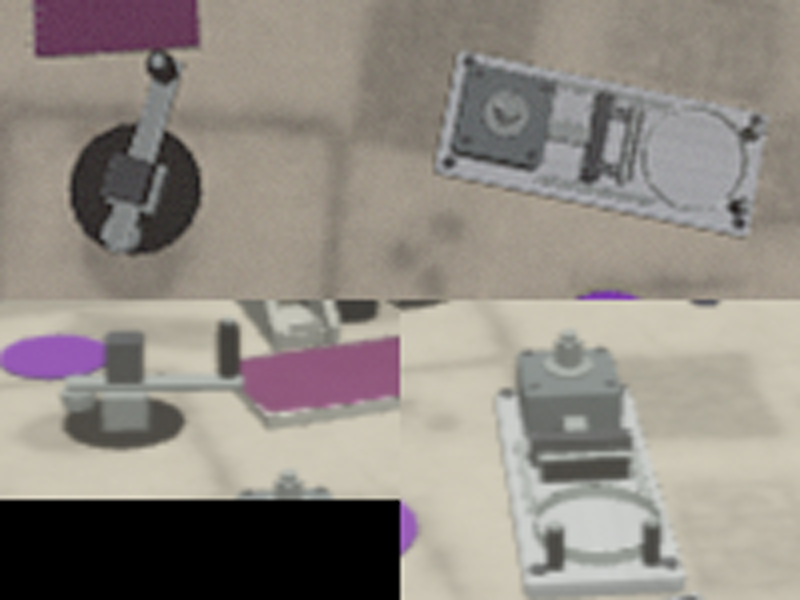

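```bash
python3 - <<'E'
from h import *
d=np.load('top0.npy',allow_pickle=True).item(); e=np.load('side0.npy',allow_pickle=True).item()
T=lambda u,v,z:ray(d,220+u/4-.4,165+v/4-.4,z)
r=lambda p:np.round(p[:2],4)
# mat by mask (dark low-saturation), min enclosing circle of hull in region
im=d['img'][190:232,232:276].astype(int); m=((im.max(2)<75)).astype(np.uint8)
n,l,st,c=cv2.connectedComponentsWithStats(m); k=1+st[1:,4].argmax()
cs=max(cv2.findContours((l==k).astype(np.uint8),0,1)[0],key=cv2.contourArea)
(x,y),R=cv2.minEnclosingCircle(cs); el=cv2.fitEllipse(cv2.convexHull(cs)); print('mat',x+232,y+190,R,el, r(ray(d,el[0][0]+232,el[0][1]+190,.004)))
print('mat hand',r(T(135,188,.004)))
b=T(129,179,.066);kn=T(161,63,.075);kb=T(158,70,.06);tail=T(122,235,.036)
print('boss',r(b),'knob',r(kn),'d',np.hypot(*(kn-b)[:2]),np.degrees(np.arctan2(*(kn-b)[1::-1])),'tail',r(tail))
sh=T(506,110,.065); sc=T(507,112,.045); print('shaft',r(sh),r(sc))
cr=[T(*p,.012) for p in((460,50),(767,112),(747,238),(434,174))]
print([r(q) for q in cr]); 
yv=(cr[0]+cr[3]-cr[1]-cr[2])/2; xa=(cr[0]+cr[1]-cr[2]-cr[3])/2; print('clampY deg',np.degrees(np.arctan2(yv[1],yv[0])),np.hypot(*yv[:2]),'x',np.degrees(np.arctan2(xa[1],xa[0])),np.hypot(*xa[:2]))
print('centre',r(sum(cr)/4)); print('lens',r(T(694,159,.025)))
h=[T(*p,.042) for p in((468,68),(551,86),(534,168),(455,146))];print('house c',r(sum(h)/4))
E=lambda u,v,z:ray(e,u,v,z)
print('side: boss top proj',proj(e,[b[0],b[1],.066]),'knob',proj(e,[kn[0],kn[1],.075]),'shaft',proj(e,[sh[0],sh[1],.065]),'mat',proj(e,[*r(T(135,188,.004)),.004]))
E
```

```text
mat 253.50972366333008 211.84683990478516 16.23094940185547 ((21.438579559326172, 21.865982055664062), (31.92244529724121, 32.207481384277344), 52.83306884765625) [0.5008 0.2667]
mat hand [0.5015 0.267 ]
boss [0.5007 0.2615] knob [0.5692 0.2448] d 0.07050135025777522 -13.712562392821335 tail [0.4695 0.2686]
shaft [0.5493 0.039 ] [0.5513 0.0364]
[array([0.5955, 0.0639]), array([ 0.5618, -0.1332]), array([ 0.4809, -0.1202]), array([0.5154, 0.0786])]
clampY deg 80.2302277158932 0.20087265471605917 x -9.751073499944514 0.08168917594641543
centre [ 0.5384 -0.0277]
lens [ 0.5284 -0.0835]
house c [0.5486 0.0391]
side: boss top proj [300.06677016 185.0046364 ] knob [326.48695115 181.58029929] shaft [341.03209226 218.34360412] mat [300.57372751 205.37001722]
```

```bash
cat >> h.py <<'E'
from scipy.spatial.transform import Rotation as Ro
def st(p=True):
    s=manip.get_state(); w,x,y,z=s['ee_rot']; M=Ro.from_quat([x,y,z,w]).as_matrix()
    yaw=np.degrees(np.arctan2(M[1,1],M[0,1]))
    if p: print('t',round(s['clock'],2),'pos',np.round(s['position']*1e3,1),'yawY',round(yaw,1),'down',np.round(M[:,0],3),'q6',round(s['qpos'][5],3),'q1',round(s['qpos'][0],3),'F',np.round(s['contact_force'],2),'M',np.round(s['moment'],3),'w',round(s['width']*1e3,1))
    return s
E
python3 -c "
from h import *; st(); print(manip.grasp_offset)"
```

```text
t 0.1 pos [ 195.3 -540.3  230.5] yawY -70.1 down [-0.     0.002 -1.   ] q6 -0.121 q1 -1.345 F [-0.29  0.33 -0.34] M [-0.066 -0.013 -0.046] w 85.0
0.0187
```

Call:
step_arm(increments=[{"grip":1,"delta_pos":[0.0127,0.0334,0],"twist":6.1},{"grip":1,"delta_pos":[0.0127,0.0334,0],"twist":6.1},{"grip":1,"delta_pos":[0.0127,0.0334,0],"twist":6.1},{"grip":1,"delta_pos":[0.0127,0.0334,0],"twist":6.1},{"grip":1,"delta_pos":[0.0127,0.0334,0],"twist":6.1},{"grip":1,"delta_pos":[0.0127,0.0334,0],"twist":6.1},{"grip":1,"delta_pos":[0.0127,0.0334,0],"twist":6.1},{"grip":1,"delta_pos":[0.0127,0.0334,0],"twist":6.1}])

```text
clock: 0.77
position: [0.297, -0.2717, 0.231]
ee_rot: [0.4, 0.583, 0.4, -0.583]
contact_force: [1.2, 0.3, -0.2]
width: 0.0851
```

Call:
step_arm(increments=[{"grip":1,"delta_pos":[0.0127,0.0334,0],"twist":6.1},{"grip":1,"delta_pos":[0.0127,0.0334,0],"twist":6.1},{"grip":1,"delta_pos":[0.0127,0.0334,0],"twist":6.1},{"grip":1,"delta_pos":[0.0127,0.0334,0],"twist":6.1},{"grip":1,"delta_pos":[0.0127,0.0334,0],"twist":6.1},{"grip":1,"delta_pos":[0.0127,0.0334,0],"twist":6.1},{"grip":1,"delta_pos":[0.0127,0.0334,0],"twist":6.1},{"grip":1,"delta_pos":[0.0127,0.0334,0],"twist":6.1}])

```text
clock: 1.43
position: [0.3985, -0.0045, 0.2312]
ee_rot: [0.605, 0.365, 0.605, -0.365]
contact_force: [0.8, -0.2, 0.5]
width: 0.0852
```

Call:
step_arm(increments=[{"grip":1,"delta_pos":[0.0127,0.0334,0],"twist":6.1},{"grip":1,"delta_pos":[0.0127,0.0334,0],"twist":6.1},{"grip":1,"delta_pos":[0.0127,0.0334,0],"twist":6.1},{"grip":1,"delta_pos":[0.0127,0.0334,0],"twist":6.1},{"grip":1,"delta_pos":[0.0127,0.0334,0],"twist":6.1},{"grip":1,"delta_pos":[0.0127,0.0334,0],"twist":6.1},{"grip":1,"delta_pos":[0.0127,0.0334,0],"twist":6.1},{"grip":1,"delta_pos":[0.0127,0.0334,0],"twist":6.1},{"grip":1,"delta_pos":[0,0,0],"twist":0},{"grip":1,"delta_pos":[0,0,0],"twist":0}])

```text
clock: 2.27
position: [0.5002, 0.2622, 0.2303]
ee_rot: [0.702, 0.083, 0.703, -0.084]
contact_force: [-0.5, 0.7, 0.8]
width: 0.0856
```

```bash
python3 -c "
from h import *; st(); d=cam('side'); save(d,'side1.png',(220,100,420,240),4)"
```

```text
t 2.27 pos [500.2 262.2 230.3] yawY 76.4 down [-0.002 -0.001 -1.   ] q6 -0.974 q1 0.36 F [-0.51  0.73  0.76] M [0.022 0.013 0.066] w 85.6
```

Call:
step_arm(increments=[{"grip":1,"delta_pos":[0,0,-0.035]},{"grip":1,"delta_pos":[0,0,-0.035]},{"grip":1,"delta_pos":[0,0,-0.035]},{"grip":1,"delta_pos":[0,0,-0.03]},{"grip":1,"delta_pos":[0,0,-0.03]},{"grip":1,"delta_pos":[0,0,-0.02]},{"grip":1,"delta_pos":[0,0,-0.01]},{"grip":1,"delta_pos":[0,0,0]},{"grip":1,"delta_pos":[0,0,0]}])

```text
schema error: expected keys grip, delta_pos, twist
```

```bash
python3 - <<'E'
from h import *
st(); d=cam('side'); e=cam('top')
a=d['img'][145:225,250:350,::-1]; b=e['img'][160:240,205:305,::-1]
cv2.imwrite('pics/g1.png',cv2.resize(np.hstack([a,b]),None,fx=4,fy=4,interpolation=cv2.INTER_CUBIC))
E
```

```text
t 2.32 pos [499.7 260.9 230.4] yawY 76.3 down [-0.002 -0.001 -1.   ] q6 -0.974 q1 0.358 F [ 0.35 -1.08 -1.12] M [-0.036  0.008 -0.024] w 85.5
```

View pics/g1.png

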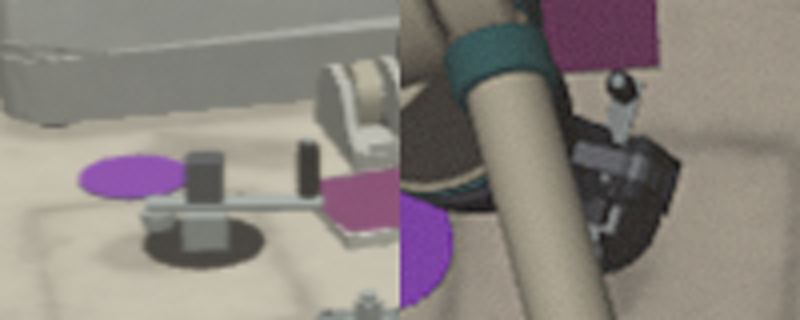

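The move was refused because every row must include "twist". This picture shows the gripper still hovering above the crank: boss at side (301,188), knob at (327,187). I'll resend the descent.

Call:
step_arm(increments=[{"grip":1,"delta_pos":[0,0,-0.035],"twist":0},{"grip":1,"delta_pos":[0,0,-0.035],"twist":0},{"grip":1,"delta_pos":[0,0,-0.035],"twist":0},{"grip":1,"delta_pos":[0,0,-0.03],"twist":0},{"grip":1,"delta_pos":[0,0,-0.03],"twist":0},{"grip":1,"delta_pos":[0,0,-0.02],"twist":0},{"grip":1,"delta_pos":[0,0,-0.01],"twist":0},{"grip":1,"delta_pos":[0,0,0],"twist":0},{"grip":1,"delta_pos":[0,0,0],"twist":0}])

```text
clock: 3.17
position: [0.5006, 0.2602, 0.0369]
ee_rot: [0.702, 0.085, 0.702, -0.085]
contact_force: [0.1, 0.2, 1.2]
width: 0.0854
```

```bash
python3 - <<'E'
from h import *
st(); d=cam('side'); e=cam('top')
a=d['img'][145:225,250:350,::-1]; b=e['img'][160:240,205:305,::-1]
cv2.imwrite('pics/g2.png',cv2.resize(np.hstack([a,b]),None,fx=4,fy=4,interpolation=cv2.INTER_CUBIC))
E
```

```text
t 3.17 pos [500.6 260.2  36.9] yawY 76.2 down [ 0.  0. -1.] q6 -0.974 q1 0.356 F [0.05 0.21 1.22] M [0.03  0.035 0.001] w 85.4
```

View pics/g2.png

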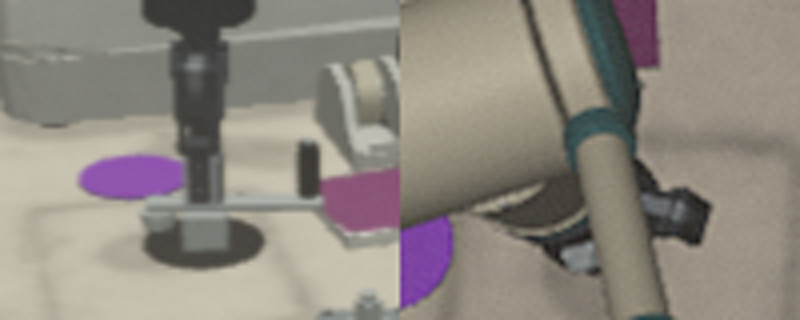

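The fingers straddle the boss and line up with it in the side view (about (301,190)). Nothing is touching, so I'll close.

Call:
step_arm(increments=[{"grip":0.5,"delta_pos":[0,0,0],"twist":0},{"grip":0.2,"delta_pos":[0,0,0],"twist":0},{"grip":0.2,"delta_pos":[0,0,0],"twist":0},{"grip":0,"delta_pos":[0,0,0],"twist":0},{"grip":0,"delta_pos":[0,0,0],"twist":0},{"grip":0,"delta_pos":[0,0,0],"twist":0},{"grip":0,"delta_pos":[0,0,0],"twist":0},{"grip":0,"delta_pos":[0,0,0],"twist":0}], force=60)

```text
clock: 3.93
position: [0.5005, 0.2611, 0.0367]
ee_rot: [0.702, 0.085, 0.702, -0.084]
contact_force: [-0.2, 1.6, 3.8]
width: 0.023
```

```bash
python3 -c "
from h import *; st()"
```

```text
t 3.93 pos [500.5 261.1  36.7] yawY 76.3 down [ 0.001  0.001 -1.   ] q6 -0.974 q1 0.357 F [-0.24  1.62  3.75] M [0.1   0.085 0.033] w 23.0
```

Call:
step_arm(increments=[{"grip":0,"delta_pos":[0,0,0],"twist":0},{"grip":0,"delta_pos":[0,0,0.01],"twist":0},{"grip":0,"delta_pos":[0,0,0.02],"twist":0},{"grip":0,"delta_pos":[0,0,0.03],"twist":0},{"grip":0,"delta_pos":[0,0,0.03],"twist":0},{"grip":0,"delta_pos":[0,0,0.03],"twist":0},{"grip":0,"delta_pos":[0,0,0.01],"twist":0},{"grip":0,"delta_pos":[0,0,0],"twist":0},{"grip":0,"delta_pos":[0,0,0],"twist":0}], force=100)

```text
clock: 4.68
position: [0.4995, 0.2604, 0.1654]
ee_rot: [0.702, 0.084, 0.702, -0.085]
contact_force: [-0.3, -0.2, -4.2]
width: 0.0226
```

Call:
step_arm(increments=[{"grip":0,"delta_pos":[0.004,-0.017,0],"twist":2},{"grip":0,"delta_pos":[0.007,-0.031,0],"twist":3},{"grip":0,"delta_pos":[0.007,-0.031,0],"twist":4},{"grip":0,"delta_pos":[0.007,-0.031,0],"twist":4},{"grip":0,"delta_pos":[0.007,-0.031,0],"twist":4},{"grip":0,"delta_pos":[0.007,-0.031,0],"twist":3},{"grip":0,"delta_pos":[0.006,-0.03,0],"twist":2},{"grip":0,"delta_pos":[0.004,-0.02,0],"twist":2},{"grip":0,"delta_pos":[0,0,0],"twist":0},{"grip":0,"delta_pos":[0,0,0],"twist":0}])

```text
clock: 5.52
position: [0.5477, 0.0379, 0.1635]
ee_rot: [0.702, -0.062, 0.706, 0.063]
contact_force: [-0.2, 0.3, -2.5]
width: 0.0225
```

```bash
python3 - <<'E'
from h import *
st(); d=cam('side'); e=cam('top')
a=d['img'][150:250,290:390,::-1]; b=e['img'][150:250,300:400,::-1]
cv2.imwrite('pics/g3.png',cv2.resize(np.hstack([a,b]),None,fx=4,fy=4,interpolation=cv2.INTER_CUBIC))
E
```

```text
t 5.52 pos [547.7  37.9 163.5] yawY 100.1 down [-0.006  0.001 -1.   ] q6 -1.805 q1 -0.058 F [-0.16  0.34 -2.48] M [0.05  0.008 0.04 ] w 22.5
```

View pics/g3.png

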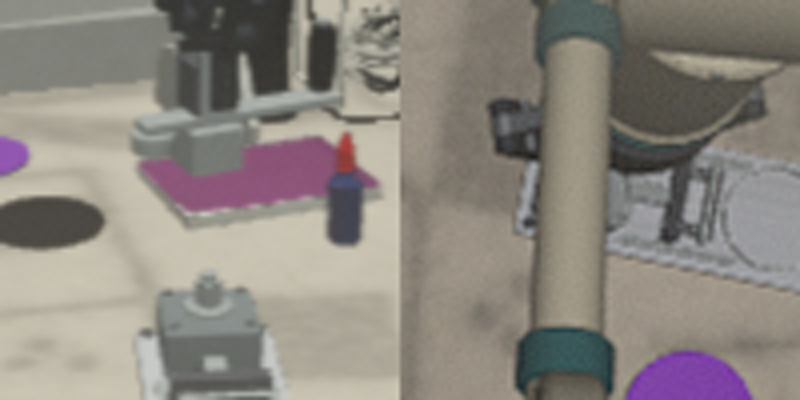

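Call:
step_arm(increments=[{"grip":0,"delta_pos":[0,0,-0.02],"twist":0},{"grip":0,"delta_pos":[0,0,-0.025],"twist":0},{"grip":0,"delta_pos":[0,0,-0.012],"twist":0},{"grip":0,"delta_pos":[0,0,0],"twist":0},{"grip":0,"delta_pos":[0,0,0],"twist":0},{"grip":0,"delta_pos":[0,0,0],"twist":0}])

```text
clock: 6.12
position: [0.5498, 0.0396, 0.1099]
ee_rot: [0.705, -0.064, 0.704, 0.064]
contact_force: [0.1, 0.3, -2.0]
width: 0.0222
```

```bash
python3 - <<'E'
from h import *
st(); d=cam('side');st(); e=cam('top')
a=d['img'][190:250,300:390,::-1]
cv2.imwrite('pics/g4.png',cv2.resize(a,None,fx=8,fy=8,interpolation=cv2.INTER_CUBIC))
for z in(.060,.065,.072):print(z,[np.round((proj(d,[.5492+dx,.0388,z])-[300,190])*8) for dx in(-.005,0,.005)])
E
```

```text
t 6.12 pos [549.8  39.6 109.9] yawY 100.3 down [ 0.001  0.    -1.   ] q6 -1.806 q1 -0.054 F [ 0.09  0.26 -2.02] M [ 0.001 -0.017 -0.021] w 22.2
t 6.17 pos [550.1  39.4 110.3] yawY 100.3 down [ 0.002  0.    -1.   ] q6 -1.806 q1 -0.055 F [-0.34  0.53 -3.29] M [0.041 0.022 0.018] w 22.1
0.06 [array([311., 245.]), array([328., 243.]), array([345., 241.])]
0.065 [array([311., 229.]), array([328., 227.]), array([345., 225.])]
0.072 [array([311., 207.]), array([328., 205.]), array([345., 203.])]
```

View pics/g4.png

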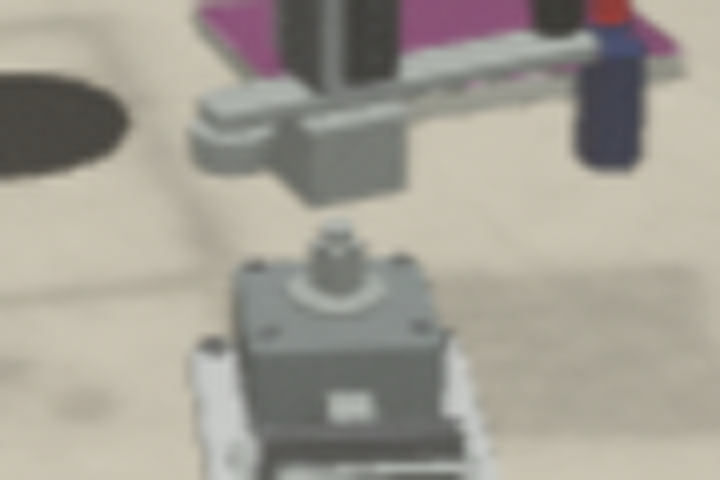

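The crank hangs level. The hub's bottom-face midpoint is at crop (342,177) and the pilot is at (337,222), so the hub sits about 1 mm too far in +x. I'll shift it and go down by feel.

Call:
step_arm(increments=[{"grip":0,"delta_pos":[-0.001,-0.0005,-0.004],"twist":0},{"grip":0,"delta_pos":[0,0,-0.004],"twist":0},{"grip":0,"delta_pos":[0,0,-0.003],"twist":0},{"grip":0,"delta_pos":[0,0,0],"twist":0},{"grip":0,"delta_pos":[0,0,0],"twist":0}])

```text
clock: 6.63
position: [0.548, 0.0382, 0.0981]
ee_rot: [0.704, -0.063, 0.704, 0.063]
contact_force: [-0.1, 0.5, -2.7]
width: 0.0226
```

Call:
step_arm(increments=[{"grip":0,"delta_pos":[0,0,-0.001],"twist":0},{"grip":0,"delta_pos":[0,0,-0.001],"twist":0},{"grip":0,"delta_pos":[0,0,0],"twist":0},{"grip":0,"delta_pos":[0,0,0],"twist":0}])

```text
clock: 6.97
position: [0.5483, 0.0382, 0.0963]
ee_rot: [0.704, -0.063, 0.704, 0.063]
contact_force: [0.9, -0.8, -3.8]
width: 0.0227
```

Call:
step_arm(increments=[{"grip":0,"delta_pos":[0,0,-0.001],"twist":0},{"grip":0,"delta_pos":[0,0,-0.001],"twist":0},{"grip":0,"delta_pos":[0,0,0],"twist":0},{"grip":0,"delta_pos":[0,0,0],"twist":0}])

```text
clock: 7.3
position: [0.5483, 0.0381, 0.0943]
ee_rot: [0.704, -0.063, 0.704, 0.063]
contact_force: [1.0, -0.4, -2.9]
width: 0.0228
```

Call:
step_arm(increments=[{"grip":0,"delta_pos":[0,0,-0.001],"twist":0},{"grip":0,"delta_pos":[0,0,-0.001],"twist":0},{"grip":0,"delta_pos":[0,0,0],"twist":0},{"grip":0,"delta_pos":[0,0,0],"twist":0}])

```text
clock: 7.63
position: [0.5484, 0.0382, 0.0926]
ee_rot: [0.704, -0.063, 0.704, 0.063]
contact_force: [0.2, -0.4, 1.4]
width: 0.0227
```

Contact on the square's shoulder came at the expected height, TCP 92.6 mm. I'll turn clockwise with a light downward bias.

Call:
step_arm(increments=[{"grip":0,"delta_pos":[0,0,-0.001],"twist":0},{"grip":0,"delta_pos":[0,0,0],"twist":-3},{"grip":0,"delta_pos":[0,0,0],"twist":-3},{"grip":0,"delta_pos":[0,0,0],"twist":0}])

```text
clock: 7.97
position: [0.5491, 0.0383, 0.0924]
ee_rot: [0.707, -0.026, 0.706, 0.026]
contact_force: [-0.3, -0.3, 5.9]
width: 0.0225
```

Call:
step_arm(increments=[{"grip":0,"delta_pos":[0,0,0],"twist":-3},{"grip":0,"delta_pos":[0,0,0],"twist":-3},{"grip":0,"delta_pos":[0,0,0],"twist":0}])

```text
clock: 8.22
position: [0.5495, 0.0384, 0.0924]
ee_rot: [0.708, 0.011, 0.706, -0.011]
contact_force: [-0.5, -0.1, 5.5]
width: 0.0229
```

Call:
step_arm(increments=[{"grip":0,"delta_pos":[0,0,0],"twist":-3},{"grip":0,"delta_pos":[0,0,0],"twist":-3},{"grip":0,"delta_pos":[0,0,0],"twist":0}])

```text
clock: 8.47
position: [0.5498, 0.0384, 0.0924]
ee_rot: [0.707, 0.048, 0.704, -0.048]
contact_force: [0.3, -1.3, 5.5]
width: 0.0227
```

```bash
python3 -c "
from h import *; st()"
```

```text
t 8.47 pos [549.8  38.4  92.4] yawY 82.3 down [ 0.004  0.    -1.   ] q6 -1.493 q1 -0.057 F [ 0.32 -1.29  5.5 ] M [-0.218 -0.082 -0.026] w 22.7
```

Call:
step_arm(increments=[{"grip":0,"delta_pos":[0,0,0],"twist":-3},{"grip":0,"delta_pos":[0,0,0],"twist":-3},{"grip":0,"delta_pos":[0,0,0],"twist":0}])

```text
clock: 8.72
position: [0.5499, 0.0384, 0.0925]
ee_rot: [0.703, 0.085, 0.701, -0.084]
contact_force: [0.6, -0.7, 6.4]
width: 0.0226
```

Call:
step_arm(increments=[{"grip":0,"delta_pos":[0,0,0],"twist":-3},{"grip":0,"delta_pos":[0,0,0],"twist":-3},{"grip":0,"delta_pos":[0,0,0],"twist":0}])

```text
clock: 8.97
position: [0.55, 0.0384, 0.0924]
ee_rot: [0.698, 0.121, 0.695, -0.121]
contact_force: [0.6, -0.5, 5.9]
width: 0.0225
```

Call:
step_arm(increments=[{"grip":0,"delta_pos":[0,0,0],"twist":-3},{"grip":0,"delta_pos":[0,0,0],"twist":-3},{"grip":0,"delta_pos":[0,0,0],"twist":0}])

```text
clock: 9.22
position: [0.5501, 0.0383, 0.0925]
ee_rot: [0.691, 0.158, 0.688, -0.157]
contact_force: [1.2, 0.5, 5.8]
width: 0.0225
```

```bash
python3 -c "
from h import *; st()"
```

```text
t 9.22 pos [550.1  38.3  92.5] yawY 64.3 down [ 0.004  0.    -1.   ] q6 -1.179 q1 -0.057 F [1.24 0.47 5.79] M [-0.166 -0.269 -0.004] w 22.5
```

Call:
step_arm(increments=[{"grip":0,"delta_pos":[-0.0007,0,0],"twist":-3},{"grip":0,"delta_pos":[0,0,0],"twist":-3},{"grip":0,"delta_pos":[0,0,0],"twist":0}])

```text
clock: 9.47
position: [0.5498, 0.0383, 0.0924]
ee_rot: [0.682, 0.194, 0.679, -0.192]
contact_force: [3.1, -0.6, 5.0]
width: 0.0225
```

Call:
step_arm(increments=[{"grip":0,"delta_pos":[0,0,0],"twist":-3},{"grip":0,"delta_pos":[0,0,0],"twist":-3},{"grip":0,"delta_pos":[0,0,0],"twist":0}])

```text
clock: 9.72
position: [0.5496, 0.0383, 0.0923]
ee_rot: [0.671, 0.229, 0.668, -0.228]
contact_force: [2.7, -0.8, 5.5]
width: 0.0226
```

Call:
step_arm(increments=[{"grip":0,"delta_pos":[0,0,0],"twist":-3},{"grip":0,"delta_pos":[0,0,0],"twist":-3},{"grip":0,"delta_pos":[0,0,0],"twist":0}])

```text
clock: 9.97
position: [0.5494, 0.0383, 0.0923]
ee_rot: [0.658, 0.263, 0.655, -0.262]
contact_force: [2.4, -0.6, 5.5]
width: 0.0224
```

```bash
python3 -c "
from h import *; st()"
```

```text
t 9.97 pos [549.4  38.3  92.3] yawY 46.4 down [ 0.004  0.    -1.   ] q6 -0.866 q1 -0.057 F [ 2.42 -0.57  5.47] M [-0.139 -0.536  0.017] w 22.4
```

Call:
step_arm(increments=[{"grip":0,"delta_pos":[0,0,0],"twist":-3},{"grip":0,"delta_pos":[0,0,0],"twist":-3},{"grip":0,"delta_pos":[0,0,0],"twist":0}])

```text
clock: 10.22
position: [0.5493, 0.0384, 0.0921]
ee_rot: [0.643, 0.297, 0.641, -0.296]
contact_force: [3.2, -0.7, 5.1]
width: 0.0224
```

Call:
step_arm(increments=[{"grip":0,"delta_pos":[0,0,0],"twist":-3},{"grip":0,"delta_pos":[0,0,0],"twist":-3},{"grip":0,"delta_pos":[0,0,0],"twist":0}])

```text
clock: 10.47
position: [0.5488, 0.0384, 0.0918]
ee_rot: [0.626, 0.33, 0.625, -0.329]
contact_force: [3.0, 0.0, 3.8]
width: 0.0223
```

Call:
step_arm(increments=[{"grip":0,"delta_pos":[0,0,0],"twist":-3},{"grip":0,"delta_pos":[0,0,0],"twist":-3},{"grip":0,"delta_pos":[0,0,0],"twist":0}])

```text
clock: 10.72
position: [0.5477, 0.0376, 0.0908]
ee_rot: [0.608, 0.361, 0.607, -0.362]
contact_force: [3.5, -3.2, -0.1]
width: 0.0226
```

```bash
python3 -c "
from h import *; st()"
```

```text
t 10.72 pos [547.7  37.6  90.8] yawY 28.4 down [ 0.    -0.001 -1.   ] q6 -0.553 q1 -0.057 F [ 3.5  -3.19 -0.12] M [-0.608 -0.71  -0.034] w 22.6
```

It's dropping at yaw of about 30°. I'll ease along the side force and lower.

Call:
step_arm(increments=[{"grip":0,"delta_pos":[0.0006,-0.0005,-0.001],"twist":-1.5},{"grip":0,"delta_pos":[0,0,-0.001],"twist":-1.5},{"grip":0,"delta_pos":[0,0,0],"twist":0},{"grip":0,"delta_pos":[0,0,0],"twist":0}])

```text
clock: 11.05
position: [0.5479, 0.0375, 0.0886]
ee_rot: [0.598, 0.377, 0.598, -0.378]
contact_force: [4.2, -2.0, -3.4]
width: 0.0226
```

```bash
python3 -c "
from h import *; st()"
```

```text
t 11.05 pos [547.9  37.5  88.6] yawY 25.5 down [-0.001 -0.    -1.   ] q6 -0.502 q1 -0.058 F [ 4.22 -1.96 -3.4 ] M [-0.47  -0.808  0.043] w 22.6
```

Call:
step_arm(increments=[{"grip":0,"delta_pos":[0.0007,-0.0004,-0.001],"twist":0},{"grip":0,"delta_pos":[0,0,-0.002],"twist":0},{"grip":0,"delta_pos":[0,0,-0.001],"twist":0},{"grip":0,"delta_pos":[0,0,0],"twist":0}])

```text
clock: 11.38
position: [0.5481, 0.0375, 0.0848]
ee_rot: [0.597, 0.378, 0.598, -0.379]
contact_force: [2.5, -1.6, -3.9]
width: 0.0225
```

```bash
python3 -c "
from h import *; st()"
```

```text
t 11.38 pos [548.1  37.5  84.8] yawY 25.3 down [-0.002  0.    -1.   ] q6 -0.5 q1 -0.058 F [ 2.51 -1.6  -3.94] M [-0.295 -0.433 -0.043] w 22.5
```

Call:
step_arm(increments=[{"grip":0,"delta_pos":[0.0006,-0.0003,-0.002],"twist":0},{"grip":0,"delta_pos":[0,0,-0.002],"twist":0},{"grip":0,"delta_pos":[0,0,0],"twist":0},{"grip":0,"delta_pos":[0,0,0],"twist":0}])

```text
clock: 11.72
position: [0.5483, 0.0374, 0.0807]
ee_rot: [0.596, 0.378, 0.598, -0.379]
contact_force: [-0.1, -0.4, -2.7]
width: 0.0226
```

Call:
step_arm(increments=[{"grip":0,"delta_pos":[0,0,-0.001],"twist":0},{"grip":0,"delta_pos":[0,0,-0.001],"twist":0},{"grip":0,"delta_pos":[0,0,0],"twist":0},{"grip":0,"delta_pos":[0,0,0],"twist":0}])

```text
clock: 12.05
position: [0.5491, 0.0372, 0.0792]
ee_rot: [0.597, 0.378, 0.597, -0.379]
contact_force: [0.4, 0.2, -3.1]
width: 0.0224
```

Call:
step_arm(increments=[{"grip":0,"delta_pos":[0,0,-0.0007],"twist":0},{"grip":0,"delta_pos":[0,0,-0.0005],"twist":0},{"grip":0,"delta_pos":[0,0,0],"twist":0},{"grip":0,"delta_pos":[0,0,0],"twist":0}])

```text
clock: 12.38
position: [0.5494, 0.0371, 0.0781]
ee_rot: [0.597, 0.379, 0.597, -0.379]
contact_force: [0.8, -0.4, -3.6]
width: 0.0224
```

```bash
python3 -c "
from h import *; st()"
```

```text
t 12.38 pos [549.4  37.1  78.1] yawY 25.3 down [-0.  0. -1.] q6 -0.5 q1 -0.059 F [ 0.78 -0.39 -3.56] M [ 0.029  0.008 -0.003] w 22.4
```

Call:
step_arm(increments=[{"grip":0,"delta_pos":[0,0,-0.0007],"twist":0},{"grip":0,"delta_pos":[0,0,0],"twist":0},{"grip":0,"delta_pos":[0,0,0],"twist":0}])

```text
clock: 12.63
position: [0.5496, 0.0371, 0.0779]
ee_rot: [0.597, 0.379, 0.597, -0.378]
contact_force: [-1.0, -0.1, 0.5]
width: 0.0227
```

Call:
step_arm(increments=[{"grip":0,"delta_pos":[0,0,-0.0005],"twist":0},{"grip":0,"delta_pos":[0,0,0],"twist":0},{"grip":0,"delta_pos":[0,0,0],"twist":0}])

```text
clock: 12.88
position: [0.5495, 0.0371, 0.0778]
ee_rot: [0.597, 0.379, 0.597, -0.378]
contact_force: [-2.1, 0.2, 4.7]
width: 0.0225
```

```bash
python3 -c "
from h import *; st()"
```

```text
t 12.88 pos [549.5  37.1  77.8] yawY 25.3 down [ 0.001 -0.    -1.   ] q6 -0.5 q1 -0.059 F [-2.12  0.16  4.66] M [-0.041  0.425  0.004] w 22.5
```

The crank is fully home at TCP 77.8 mm, with light contact. I'll back off the downward bias and wind, watching the moment.

Call:
step_arm(increments=[{"grip":0,"delta_pos":[0,0,0.0008],"twist":-3},{"grip":0,"delta_pos":[0,0,0],"twist":-4},{"grip":0,"delta_pos":[0,0,0],"twist":-4},{"grip":0,"delta_pos":[0,0,0],"twist":-4}], force=120)

```text
clock: 13.22
position: [0.5495, 0.0371, 0.0779]
ee_rot: [0.542, 0.454, 0.542, -0.454]
contact_force: [-0.6, 0.5, 1.2]
width: 0.0222
```

```bash
python3 -c "
from h import *; st()"
```

```text
t 13.22 pos [549.5  37.1  77.9] yawY 10.1 down [ 0. -0. -1.] q6 -0.235 q1 -0.059 F [-0.61  0.45  1.2 ] M [0.071 0.153 0.42 ] w 22.2
```

Call:
step_arm(increments=[{"grip":0,"delta_pos":[0,0,0],"twist":-4},{"grip":0,"delta_pos":[0,0,0],"twist":-4},{"grip":0,"delta_pos":[0,0,0],"twist":-4}])

```text
clock: 13.47
position: [0.5496, 0.0372, 0.0779]
ee_rot: [0.492, 0.508, 0.492, -0.508]
contact_force: [-0.5, 1.1, 1.0]
width: 0.0223
```

```bash
python3 -c "
from h import *; st()"
```

```text
t 13.47 pos [549.6  37.2  77.9] yawY -1.9 down [ 0.001 -0.    -1.   ] q6 -0.026 q1 -0.059 F [-0.47  1.14  1.04] M [0.157 0.162 0.308] w 22.3
```

```bash
cat > m.py <<'E'
from h import *
L=[]
for i in range(4):
    s=st(i==0); L.append(s['moment'][2]); manip.get_image('top')
print('Mz avg',round(np.mean(L),3),np.round(L,2))
E
python3 m.py
```

```text
t 13.47 pos [549.6  37.2  77.9] yawY -1.9 down [ 0.001 -0.    -1.   ] q6 -0.026 q1 -0.059 F [-0.47  1.14  1.04] M [0.157 0.162 0.308] w 22.3
Mz avg 0.188 [0.31 0.17 0.15 0.12]
```

Call:
step_arm(increments=[{"grip":0,"delta_pos":[0,0,0],"twist":-4},{"grip":0,"delta_pos":[0,0,0],"twist":-4},{"grip":0,"delta_pos":[0,0,0],"twist":-4}])

```text
clock: 13.92
position: [0.5497, 0.0372, 0.0779]
ee_rot: [0.436, 0.557, 0.436, -0.556]
contact_force: [-0.8, 1.2, 1.0]
width: 0.0223
```

```bash
python3 m.py
```

```text
t 13.92 pos [549.7  37.2  77.9] yawY -13.8 down [ 0.001  0.    -1.   ] q6 0.182 q1 -0.059 F [-0.81  1.15  1.04] M [0.162 0.132 0.347] w 22.3
Mz avg 0.209 [0.35 0.21 0.14 0.13]
```

Call:
step_arm(increments=[{"grip":0,"delta_pos":[0,0,0],"twist":-4},{"grip":0,"delta_pos":[0,0,0],"twist":-4}])

```text
clock: 14.28
position: [0.5497, 0.0372, 0.0779]
ee_rot: [0.397, 0.586, 0.396, -0.585]
contact_force: [0.2, 0.7, 1.3]
width: 0.0222
```

```bash
python3 m.py
```

```text
t 14.28 pos [549.7  37.2  77.9] yawY -21.8 down [ 0.001  0.    -1.   ] q6 0.321 q1 -0.059 F [0.24 0.69 1.31] M [0.235 0.11  0.353] w 22.2
Mz avg 0.188 [0.35 0.15 0.12 0.13]
```

Call:
step_arm(increments=[{"grip":0,"delta_pos":[0,0,0],"twist":-4},{"grip":0,"delta_pos":[0,0,0],"twist":-4}])

```text
clock: 14.65
position: [0.5499, 0.0372, 0.0779]
ee_rot: [0.355, 0.612, 0.355, -0.611]
contact_force: [-0.2, 2.1, 2.1]
width: 0.0221
```

```bash
python3 -c "
from h import *; st()"
```

```text
t 14.65 pos [549.9  37.2  77.9] yawY -29.8 down [ 0.001  0.    -1.   ] q6 0.461 q1 -0.059 F [-0.17  2.12  2.07] M [ 0.296 -0.028  0.381] w 22.1
```

Call:
step_arm(increments=[{"grip":0,"delta_pos":[0,0,0],"twist":-4},{"grip":0,"delta_pos":[0,0,0],"twist":-4}])

```text
clock: 14.82
position: [0.5499, 0.0372, 0.0779]
ee_rot: [0.311, 0.635, 0.311, -0.635]
contact_force: [1.1, 1.5, 1.0]
width: 0.0222
```

```bash
python3 - <<'E'
from h import *
st(); d=cam('side'); e=cam('top'); e0=np.load('top0.npy',allow_pickle=True).item()
a=d['img'][215:285,310:390,::-1]; b=e['img'][165:235,345:425,::-1]; c=e0['img'][165:235,345:425,::-1]
cv2.imwrite('pics/w1.png',cv2.resize(np.hstack([b,c,a]),None,fx=3.3,fy=3.3,interpolation=cv2.INTER_CUBIC))
E
```

```text
t 14.82 pos [549.9  37.2  77.9] yawY -37.8 down [ 0.001  0.    -1.   ] q6 0.6 q1 -0.059 F [1.13 1.45 0.95] M [ 0.225 -0.002  0.382] w 22.2
```

View pics/w1.png

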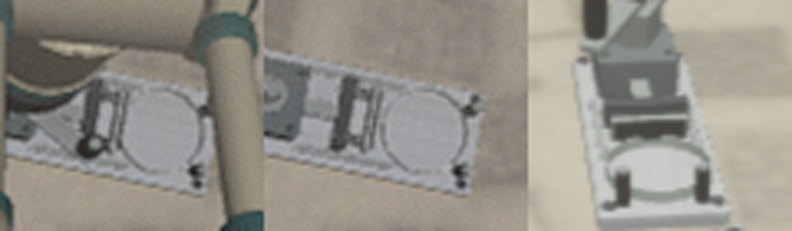

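The left panel (now) against the middle panel (start) shows the jaw has moved toward the lens and the plate is now close to the lens edge. I'll measure the motion numerically along the clamp's axis.

```bash
cat > jaw.py <<'E'
from h import *
a=np.radians(-9.8); X=np.array([np.cos(a),np.sin(a),0]); Y=np.array([-np.sin(a),np.cos(a),0])
O=np.array([.549,.0385,0])
def prof(d,z,xs=(4,8,12,16,20)):
    g=cv2.cvtColor(d['img'],cv2.COLOR_RGB2GRAY).astype(np.float32); ys=np.arange(-50,-166,-1.)
    P=[]
    for x in xs:
        q=np.array([proj(d,O+X*x/1e3+Y*y/1e3+[0,0,z]) for y in ys],np.float32)
        P.append(cv2.remap(g,q[:,:1].copy(),q[:,1:].copy(),cv2.INTER_LINEAR).ravel())
    return ys,np.mean(P,0)
if __name__=='__main__':
    d0=np.load('top0.npy',allow_pickle=True).item(); d1=cam('top')
    ys,p0=prof(d0,.03); _,p1=prof(d1,.03)
    for i in range(0,len(ys),2): print(int(ys[i]),int(p0[i]),int(p1[i]),end=' | ')
E
python3 jaw.py
```

```text
-50 151 97 | -52 150 105 | -54 126 118 | -56 92 129 | -58 73 135 | -60 77 138 | -62 77 117 | -64 81 85 | -66 102 72 | -68 130 77 | -70 138 75 | -72 136 76 | -74 135 95 | -76 122 120 | -78 104 134 | -80 114 136 | -82 125 136 | -84 111 121 | -86 115 102 | -88 141 112 | -90 152 126 | -92 150 111 | -94 154 112 | -96 158 138 | -98 158 154 | -100 159 155 | -102 159 156 | -104 159 157 | -106 158 157 | -108 159 156 | -110 160 156 | -112 159 156 | -114 158 157 | -116 158 157 | -118 159 156 | -120 159 156 | -122 158 156 | -124 158 157 | -126 159 156 | -128 159 156 | -130 159 157 | -132 159 157 | -134 159 156 | -136 159 156 | -138 159 156 | -140 158 156 | -142 159 157 | -144 159 156 | -146 154 151 | -148 144 144 | -150 127 124 | -152 116 113 | -154 119 117 | -156 136 134 | -158 146 142 | -160 156 131 | -162 155 110 | -164 144 91 |
```

The bar and the plate have both moved 8 mm together and the lens is still, so the springs aren't compressed yet. The bar-to-plate distance gives the compression directly, so I'll track it while winding.

```bash
cat > j2.py <<'E'
from jaw import *
s=st()
def feat(d):
    ys,p=prof(d,.03); yi=np.arange(-50,-165,-.1); q=np.interp(-yi,-ys,p)
    i=np.argmax(q<90); b=q[i:]; k=np.argmax(b>108); bar=yi[i+k]   # bar front edge
    j=i+k+40; m=[n for n in range(j,len(q)-1) if q[n]<130<=q[n+1] and yi[n]>-115]
    return round(bar,1),[round(yi[n],1) for n in m],[int(v) for v in p[20:52:2]]
print(feat(np.load('top0.npy',allow_pickle=True).item())); print(feat(cam('top')))
E
python3 j2.py
```

```text
t 14.97 pos [549.9  37.2  77.9] yawY -37.6 down [ 0.001  0.    -1.   ] q6 0.597 q1 -0.059 F [0.69 1.06 2.35] M [ 0.27  -0.012  0.176] w 22.1
(np.float64(-66.4), [np.float64(-87.1)], [138, 136, 135, 122, 104, 114, 125, 111, 115, 141, 152, 150, 154, 158, 158, 159])
(np.float64(-75.0), [np.float64(-95.2)], [76, 77, 95, 119, 134, 136, 136, 121, 102, 112, 125, 110, 113, 139, 154, 155])
```

Call:
step_arm(increments=[{"grip":0,"delta_pos":[0,0,0],"twist":-4},{"grip":0,"delta_pos":[0,0,0],"twist":-4},{"grip":0,"delta_pos":[0,0,0],"twist":-4}])

```text
clock: 15.27
position: [0.55, 0.0372, 0.0779]
ee_rot: [0.243, 0.664, 0.243, -0.664]
contact_force: [1.9, 1.9, 1.7]
width: 0.0223
```

```bash
python3 j2.py
```

```text
t 15.27 pos [550.   37.2  77.9] yawY -49.8 down [ 0.001 -0.    -1.   ] q6 0.81 q1 -0.059 F [1.93 1.88 1.68] M [ 0.345 -0.166  0.405] w 22.3
(np.float64(-66.4), [np.float64(-87.1)], [138, 136, 135, 122, 104, 114, 125, 111, 115, 141, 152, 150, 154, 158, 158, 159])
(np.float64(-76.7), [np.float64(-97.2)], [76, 75, 79, 98, 126, 135, 135, 131, 116, 101, 113, 124, 108, 111, 142, 158])
```

Call:
step_arm(increments=[{"grip":0,"delta_pos":[0,0,0],"twist":-4},{"grip":0,"delta_pos":[0,0,0],"twist":-4}])

```text
clock: 15.48
position: [0.5501, 0.0371, 0.0779]
ee_rot: [0.197, 0.68, 0.196, -0.679]
contact_force: [1.6, 1.1, 1.7]
width: 0.0221
```

```bash
python3 j2.py | sed 2d
```

```text
t 15.48 pos [550.1  37.1  77.9] yawY -57.7 down [ 0.001 -0.    -1.   ] q6 0.948 q1 -0.059 F [1.59 1.09 1.65] M [ 0.273 -0.223  0.354] w 22.1
(np.float64(-78.1), [np.float64(-97.9)], [73, 75, 76, 82, 107, 125, 134, 134, 127, 104, 104, 123, 118, 105, 130, 153])
```

Call:
step_arm(increments=[{"grip":0,"delta_pos":[0,0,0],"twist":-4},{"grip":0,"delta_pos":[0,0,0],"twist":-4}])

```text
clock: 15.7
position: [0.5502, 0.0371, 0.0779]
ee_rot: [0.149, 0.692, 0.149, -0.691]
contact_force: [1.2, 1.0, 1.5]
width: 0.0224
```

```bash
python3 j2.py | sed 2d
```

```text
t 15.7 pos [550.2  37.1  77.9] yawY -65.7 down [ 0.002 -0.    -1.   ] q6 1.087 q1 -0.059 F [1.2  1.03 1.51] M [ 0.362 -0.235  0.39 ] w 22.4
(np.float64(-79.3), [np.float64(-98.4)], [72, 73, 76, 76, 90, 116, 131, 134, 131, 109, 104, 122, 125, 106, 123, 150])
```

Call:
step_arm(increments=[{"grip":0,"delta_pos":[0,0,0],"twist":-4},{"grip":0,"delta_pos":[0,0,0],"twist":-4}])

```text
clock: 15.92
position: [0.5502, 0.037, 0.0779]
ee_rot: [0.101, 0.7, 0.101, -0.699]
contact_force: [1.8, 1.2, 1.3]
width: 0.0223
```

```bash
python3 j2.py | sed 2d
```

```text
t 15.92 pos [550.2  37.   77.9] yawY -73.6 down [ 0.002 -0.    -1.   ] q6 1.226 q1 -0.059 F [1.8  1.23 1.29] M [ 0.287 -0.258  0.399] w 22.3
(np.float64(-80.7), [np.float64(-98.8)], [87, 75, 76, 76, 78, 100, 122, 136, 139, 119, 105, 118, 128, 106, 117, 146])
```

Call:
step_arm(increments=[{"grip":0,"delta_pos":[0,0,0],"twist":-4},{"grip":0,"delta_pos":[0,0,0],"twist":-4}])

```text
clock: 16.13
position: [0.5502, 0.037, 0.0779]
ee_rot: [0.052, 0.706, 0.052, -0.705]
contact_force: [3.1, 1.5, 2.3]
width: 0.0221
```

```bash
python3 j2.py | sed 2d
```

```text
t 16.13 pos [550.2  37.   77.9] yawY -81.6 down [ 0.002 -0.    -1.   ] q6 1.365 q1 -0.059 F [3.11 1.47 2.33] M [ 0.225 -0.338  0.412] w 22.1
(np.float64(-82.2), [np.float64(-99.4)], [112, 79, 73, 77, 75, 80, 105, 129, 136, 118, 103, 113, 125, 104, 109, 139])
```

Contact came at about yaw −56°, and compression is now about 3.6 mm (bar to plate went from 11.8 to 8.0 mm). I need about 13° more.

Call:
step_arm(increments=[{"grip":0,"delta_pos":[0,0,0],"twist":-4},{"grip":0,"delta_pos":[0,0,0],"twist":-4},{"grip":0,"delta_pos":[0,0,0],"twist":-4},{"grip":0,"delta_pos":[0,0,0],"twist":-2}])

```text
clock: 16.52
position: [0.5504, 0.0369, 0.0779]
ee_rot: [-0.034, 0.707, -0.034, -0.706]
contact_force: [2.5, 0.6, 0.8]
width: 0.0221
```

```bash
python3 j2.py | sed 2d
```

```text
t 16.52 pos [550.4  36.9  77.9] yawY -95.5 down [ 0.002 -0.001 -1.   ] q6 1.609 q1 -0.059 F [2.46 0.62 0.78] M [ 0.22  -0.444  0.404] w 22.1
(np.float64(-84.9), [np.float64(-100.4)], [124, 101, 75, 67, 72, 72, 78, 97, 122, 133, 113, 104, 121, 122, 106, 124])
```

```bash
python3 - <<'E'
from jaw import *
st()
d0=np.load('top0.npy',allow_pickle=True).item(); d1=cam('top')
for xs in((-4,-2,0,2,4),(8,10,12)):
  for d in(d0,d1):
    ys,p=prof(d,.025,xs); print([int(v) for v in p[34:116:2]])
im=[cv2.resize(d['img'][165:235,355:425,::-1],None,fx=5,fy=5,interpolation=cv2.INTER_CUBIC) for d in(d0,d1)]
cv2.imwrite('pics/w2.png',np.hstack(im))
E
```

```text
t 16.57 pos [550.3  36.9  77.9] yawY -95.6 down [ 0.002 -0.001 -1.   ] q6 1.609 q1 -0.059 F [1.7  0.29 0.07] M [ 0.21  -0.447  0.336] w 22.2
[113, 106, 135, 139, 136, 148, 165, 162, 162, 162, 161, 161, 162, 162, 161, 161, 161, 161, 162, 162, 162, 161, 162, 160, 160, 161, 162, 162, 162, 160, 160, 162, 162, 164, 157, 129, 129, 149, 164, 163, 152]
[98, 140, 165, 141, 109, 114, 127, 105, 116, 145, 162, 161, 160, 159, 160, 160, 160, 159, 159, 159, 160, 159, 159, 159, 158, 159, 160, 159, 158, 158, 159, 159, 159, 159, 158, 160, 161, 141, 127, 142, 150]
[123, 108, 133, 147, 144, 145, 158, 159, 158, 159, 160, 159, 159, 159, 159, 157, 157, 159, 159, 158, 158, 159, 159, 159, 158, 159, 158, 159, 159, 157, 157, 159, 161, 160, 135, 132, 140, 157, 159, 159, 149]
[94, 139, 166, 139, 113, 114, 134, 110, 115, 140, 160, 157, 157, 157, 157, 158, 156, 156, 157, 156, 158, 157, 157, 158, 158, 155, 156, 156, 155, 155, 156, 157, 157, 156, 157, 157, 144, 119, 129, 134, 115]
```

View pics/w2.png

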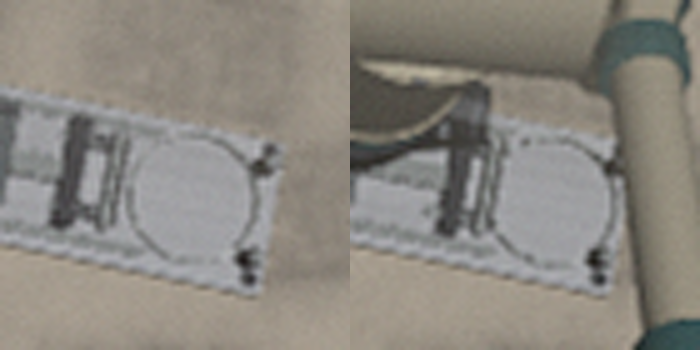

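The lens has moved about 5 mm and its far rim is at −160 mm, right where the pins stop it; both pins touch it at the right of the picture. Compression is about 5.1 mm, so I'll add a touch more.

Call:
step_arm(increments=[{"grip":0,"delta_pos":[0,0,0],"twist":-3},{"grip":0,"delta_pos":[0,0,0],"twist":-2}])

```text
clock: 16.78
position: [0.5503, 0.0368, 0.0779]
ee_rot: [-0.065, 0.705, -0.065, -0.703]
contact_force: [2.2, 0.8, 0.5]
width: 0.0221
```

```bash
python3 j2.py | sed 2d
```

```text
t 16.78 pos [550.3  36.8  77.9] yawY -100.6 down [ 0.002 -0.001 -1.   ] q6 1.696 q1 -0.059 F [2.23 0.82 0.5 ] M [ 0.145 -0.521  0.42 ] w 22.1
(np.float64(-86.0), [np.float64(-100.6)], [104, 92, 76, 65, 68, 70, 71, 84, 108, 124, 108, 101, 119, 124, 104, 121])
```

Compression is now about 6.0 mm and the plate has stopped moving. I'll unload the crank inside its socket play, then lift.

Call:
step_arm(increments=[{"grip":0,"delta_pos":[0,0,0],"twist":3},{"grip":0,"delta_pos":[0,0,0],"twist":3},{"grip":0,"delta_pos":[0,0,0],"twist":0},{"grip":0,"delta_pos":[0,0,0.002],"twist":0},{"grip":0,"delta_pos":[0,0,0.002],"twist":0},{"grip":0,"delta_pos":[0,0,0],"twist":0}])

```text
clock: 17.33
position: [0.5501, 0.0369, 0.0808]
ee_rot: [-0.029, 0.707, -0.029, -0.706]
contact_force: [5.4, 0.8, -7.8]
width: 0.0225
```

```bash
python3 j2.py | sed 2d
```

```text
t 17.33 pos [550.1  36.9  80.8] yawY -94.7 down [ 0.001 -0.    -1.   ] q6 1.594 q1 -0.059 F [ 5.36  0.79 -7.84] M [ 0.05  -1.027  0.104] w 22.5
(np.float64(-85.5), [np.float64(-100.6)], [126, 113, 86, 70, 72, 74, 75, 88, 115, 130, 112, 102, 120, 124, 103, 121])
```

Call:
step_arm(increments=[{"grip":0,"delta_pos":[0.001,0,0],"twist":1},{"grip":0,"delta_pos":[0,0,0.003],"twist":0},{"grip":0,"delta_pos":[0,0,0.003],"twist":0},{"grip":0,"delta_pos":[0,0,0],"twist":0}])

```text
clock: 17.72
position: [0.5501, 0.037, 0.088]
ee_rot: [0.023, -0.706, 0.023, 0.707]
contact_force: [3.7, -0.7, -4.8]
width: 0.0221
```

```bash
python3 -c "
from h import *; st()"
```

```text
t 17.72 pos [550.1  37.   88. ] yawY -93.7 down [-0.001 -0.    -1.   ] q6 1.577 q1 -0.059 F [ 3.66 -0.67 -4.79] M [-0.035 -0.611  0.015] w 22.1
```

Call:
step_arm(increments=[{"grip":0,"delta_pos":[0.0005,0,0.004],"twist":0},{"grip":0,"delta_pos":[0,0,0.006],"twist":0},{"grip":0,"delta_pos":[0,0,0.01],"twist":0},{"grip":0,"delta_pos":[0,0,0.02],"twist":0},{"grip":0,"delta_pos":[0,0,0.025],"twist":0},{"grip":0,"delta_pos":[0,0,0.012],"twist":0},{"grip":0,"delta_pos":[0,0,0],"twist":0},{"grip":0,"delta_pos":[0,0,0],"twist":0}])

```text
clock: 18.38
position: [0.5505, 0.0372, 0.1658]
ee_rot: [-0.023, 0.707, -0.023, -0.707]
contact_force: [-0.2, -0.5, -3.9]
width: 0.0223
```

```bash
python3 - <<'E'
from h import *
import j2
for n,b in(('top',(228,186,280,238)),('side',(270,185,332,225))):
    d=cam(n); im=d['img'][b[1]:b[3],b[0]:b[2]].astype(int); m=((im.max(2)<80)).astype(np.uint8)
    k,l,s_,c=cv2.connectedComponentsWithStats(m); k=1+s_[1:,4].argmax()
    cs=max(cv2.findContours((l==k).astype(np.uint8),0,1)[0],key=cv2.contourArea); el=cv2.fitEllipse(cv2.convexHull(cs))
    u,v=el[0][0]+b[0],el[0][1]+b[1]; print(n,u,v,el[1],ray(d,u,v,.004))
E
```

```text
t 18.38 pos [550.5  37.2 165.8] yawY -93.7 down [ 0.001 -0.    -1.   ] q6 1.577 q1 -0.059 F [-0.23 -0.49 -3.91] M [-0.008  0.015 -0.001] w 22.3
(np.float64(-66.4), [np.float64(-87.1)], [138, 136, 135, 122, 104, 114, 125, 111, 115, 141, 152, 150, 154, 158, 158, 159])
(np.float64(-85.8), [np.float64(-100.8)], [142, 126, 95, 72, 72, 73, 73, 86, 112, 128, 107, 98, 116, 119, 101, 117])
top 253.4801025390625 211.84211540222168 (32.01762771606445, 32.323280334472656) [0.50091029 0.2666395  0.004     ]
side 300.52913665771484 205.23537254333496 (10.840801239013672, 27.530574798583984) [0.50156408 0.26791456 0.004     ]
```

The clamp stays tight with the crank off. I'll carry the crank back to its original orientation, over the mat centre at (0.501, 0.267).

Call:
step_arm(increments=[{"grip":0,"delta_pos":[-0.002,0.0095,0],"twist":4},{"grip":0,"delta_pos":[-0.002,0.0095,0],"twist":7},{"grip":0,"delta_pos":[-0.002,0.0095,0],"twist":7},{"grip":0,"delta_pos":[-0.002,0.0095,0],"twist":7},{"grip":0,"delta_pos":[-0.002,0.0095,0],"twist":7},{"grip":0,"delta_pos":[-0.002,0.0095,0],"twist":7},{"grip":0,"delta_pos":[-0.002,0.0095,0],"twist":7},{"grip":0,"delta_pos":[-0.002,0.0095,0],"twist":7}])

```text
clock: 19.2
position: [0.5337, 0.1134, 0.1633]
ee_rot: [-0.296, -0.641, -0.297, 0.643]
contact_force: [-0.6, -0.3, -3.6]
width: 0.0221
```

Call:
step_arm(increments=[{"grip":0,"delta_pos":[-0.002,0.0095,0],"twist":7},{"grip":0,"delta_pos":[-0.002,0.0095,0],"twist":7},{"grip":0,"delta_pos":[-0.002,0.0095,0],"twist":7},{"grip":0,"delta_pos":[-0.002,0.0095,0],"twist":7},{"grip":0,"delta_pos":[-0.002,0.0095,0],"twist":7},{"grip":0,"delta_pos":[-0.002,0.0095,0],"twist":7},{"grip":0,"delta_pos":[-0.002,0.0095,0],"twist":7},{"grip":0,"delta_pos":[-0.002,0.0095,0],"twist":7}])

```text
clock: 19.87
position: [0.5177, 0.1893, 0.1633]
ee_rot: [0.563, 0.427, 0.564, -0.428]
contact_force: [0.2, -0.7, -3.0]
width: 0.0218
```

Call:
step_arm(increments=[{"grip":0,"delta_pos":[-0.002,0.0095,0],"twist":7},{"grip":0,"delta_pos":[-0.002,0.0095,0],"twist":7},{"grip":0,"delta_pos":[-0.002,0.0095,0],"twist":7},{"grip":0,"delta_pos":[-0.002,0.0095,0],"twist":7},{"grip":0,"delta_pos":[-0.002,0.0095,0],"twist":7},{"grip":0,"delta_pos":[-0.002,0.0095,0],"twist":7},{"grip":0,"delta_pos":[-0.002,0.0095,0],"twist":7},{"grip":0,"delta_pos":[-0.002,0.0095,0],"twist":5},{"grip":0,"delta_pos":[0,0,0],"twist":0},{"grip":0,"delta_pos":[0,0,0],"twist":0}])

```text
clock: 20.7
position: [0.5021, 0.2649, 0.1636]
ee_rot: [0.695, 0.127, 0.696, -0.128]
contact_force: [-0.0, 0.2, -2.9]
width: 0.0222
```

```bash
python3 -c "
from h import *; st()"
```

```text
t 20.7 pos [502.1 264.9 163.6] yawY 69.2 down [-0.002 -0.001 -1.   ] q6 -0.844 q1 0.363 F [-0.03  0.15 -2.89] M [ 0.003  0.017 -0.04 ] w 22.2
```

Call:
step_arm(increments=[{"grip":0,"delta_pos":[-0.001,0.0015,-0.015],"twist":4},{"grip":0,"delta_pos":[0,0,-0.025],"twist":3},{"grip":0,"delta_pos":[0,0,-0.03],"twist":0},{"grip":0,"delta_pos":[0,0,-0.03],"twist":0},{"grip":0,"delta_pos":[0,0,-0.015],"twist":0},{"grip":0,"delta_pos":[0,0,-0.008],"twist":0},{"grip":0,"delta_pos":[0,0,0],"twist":0},{"grip":0,"delta_pos":[0,0,0],"twist":0},{"grip":0,"delta_pos":[0,0,0],"twist":0}])

```text
clock: 21.45
position: [0.5032, 0.2668, 0.043]
ee_rot: [0.703, 0.085, 0.701, -0.084]
contact_force: [-0.4, -0.4, -2.9]
width: 0.0224
```

```bash
python3 -c "
from h import *; st()"
```

```text
t 21.45 pos [503.2 266.8  43. ] yawY 76.2 down [ 0.003  0.001 -1.   ] q6 -0.965 q1 0.365 F [-0.38 -0.37 -2.87] M [0.057 0.029 0.048] w 22.4
```

Call:
step_arm(increments=[{"grip":0,"delta_pos":[-0.0015,0,-0.002],"twist":0},{"grip":0,"delta_pos":[0,0,-0.002],"twist":0},{"grip":0,"delta_pos":[0,0,-0.001],"twist":0},{"grip":0,"delta_pos":[0,0,-0.0005],"twist":0},{"grip":0,"delta_pos":[0,0,0],"twist":0},{"grip":0,"delta_pos":[0,0,0],"twist":0}])

```text
clock: 21.95
position: [0.5006, 0.2667, 0.0369]
ee_rot: [0.702, 0.085, 0.702, -0.084]
contact_force: [-1.9, -0.7, 3.1]
width: 0.0221
```

Call:
step_arm(increments=[{"grip":0,"delta_pos":[0,0,-0.0007],"twist":0},{"grip":0,"delta_pos":[0,0,-0.0005],"twist":0},{"grip":0,"delta_pos":[0,0,0],"twist":0},{"grip":0,"delta_pos":[0,0,0],"twist":0}])

```text
clock: 22.28
position: [0.5006, 0.2668, 0.0369]
ee_rot: [0.702, 0.085, 0.702, -0.084]
contact_force: [-3.5, -0.2, 10.8]
width: 0.0221
```

```bash
python3 -c "
from h import *; st()"
```

```text
t 22.28 pos [500.6 266.8  36.9] yawY 76.3 down [ 0.001  0.    -1.   ] q6 -0.964 q1 0.367 F [-3.47 -0.16 10.77] M [-0.328  0.634 -0.034] w 22.1
```

The crank is seated on the mat at (500.6, 266.8). I'll ease the pressure, release and retreat.

Call:
step_arm(increments=[{"grip":0,"delta_pos":[0,0,0.001],"twist":0},{"grip":0,"delta_pos":[0,0,0],"twist":0},{"grip":0.4,"delta_pos":[0,0,0],"twist":0},{"grip":0.7,"delta_pos":[0,0,0],"twist":0},{"grip":1,"delta_pos":[0,0,0],"twist":0},{"grip":1,"delta_pos":[0,0,0],"twist":0},{"grip":1,"delta_pos":[0,0,0],"twist":0},{"grip":1,"delta_pos":[0,0,0],"twist":0}], force=20)

```text
clock: 22.95
position: [0.5005, 0.2666, 0.0359]
ee_rot: [0.702, 0.085, 0.702, -0.085]
contact_force: [0.3, -0.1, 0.3]
width: 0.0855
```

Call:
step_arm(increments=[{"grip":1,"delta_pos":[0,0,0.01],"twist":0},{"grip":1,"delta_pos":[0,0,0.025],"twist":0},{"grip":1,"delta_pos":[0,0,0.035],"twist":0},{"grip":1,"delta_pos":[0,0,0.035],"twist":0},{"grip":1,"delta_pos":[0,0,0.035],"twist":0},{"grip":1,"delta_pos":[0,0,0.035],"twist":0},{"grip":1,"delta_pos":[0,0,0.02],"twist":0},{"grip":1,"delta_pos":[-0.02,-0.02,0],"twist":0},{"grip":1,"delta_pos":[-0.025,-0.03,0],"twist":0},{"grip":1,"delta_pos":[-0.025,-0.03,0],"twist":0}])

```text
clock: 23.78
position: [0.43, 0.1862, 0.232]
ee_rot: [0.703, 0.084, 0.702, -0.084]
contact_force: [0.5, -0.1, 0.0]
width: 0.0854
```

Call:
step_arm(increments=[{"grip":1,"delta_pos":[-0.02,-0.035,0],"twist":0},{"grip":1,"delta_pos":[-0.02,-0.035,0],"twist":0},{"grip":1,"delta_pos":[-0.02,-0.035,0],"twist":0},{"grip":1,"delta_pos":[-0.01,-0.035,0],"twist":0},{"grip":1,"delta_pos":[-0.01,-0.035,0],"twist":0},{"grip":1,"delta_pos":[0,-0.035,0],"twist":0},{"grip":1,"delta_pos":[0,-0.035,0],"twist":0},{"grip":1,"delta_pos":[0,-0.03,0],"twist":0},{"grip":1,"delta_pos":[0,0,0],"twist":0},{"grip":1,"delta_pos":[0,0,0],"twist":0}])

```text
clock: 24.62
position: [0.3503, -0.0896, 0.2316]
ee_rot: [0.702, 0.086, 0.702, -0.086]
contact_force: [-0.4, 0.8, 0.9]
width: 0.0856
```

```bash
python3 - <<'E'
import j2
from h import *
d=cam('side'); e=cam('top')
a=e['img'][160:270,220:430,::-1]; c=d['img'][170:240,260:393,::-1]; c=cv2.resize(c,(630,332),interpolation=cv2.INTER_CUBIC)
cv2.imwrite('pics/f.png',np.vstack([cv2.resize(a,(630,330)) [:262],c]))
E
```

```text
t 24.62 pos [350.3 -89.6 231.6] yawY 76.0 down [ 0.001  0.    -1.   ] q6 -1.771 q1 -0.444 F [-0.38  0.81  0.89] M [ 0.032 -0.006 -0.048] w 85.6
(np.float64(-66.4), [np.float64(-87.1)], [138, 136, 135, 122, 104, 114, 125, 111, 115, 141, 152, 150, 154, 158, 158, 159])
(np.float64(-85.1), [np.float64(-94.7), np.float64(-100.2)], [152, 135, 103, 80, 79, 80, 81, 94, 121, 137, 116, 106, 125, 129, 109, 126])
```

View pics/f.png

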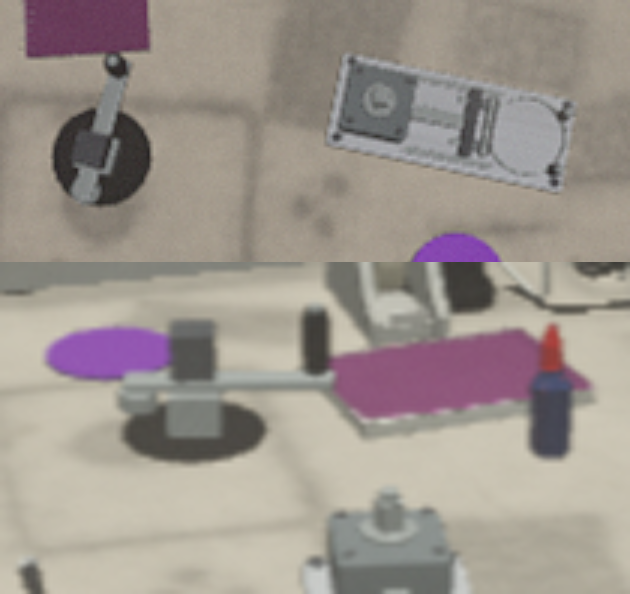

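The crank stands upright in the middle of the black mat, with its base centred in the side view at (193,432). The jaw is pressed against the lens (plate at (490,125)) and the lens is against both pins. I'm handing it in.

```bash
python3 -c "
from rig import manip; print(manip.sign_off())"
```

```text
the job is handed in; nothing more can be done
None
```

The lens is clamped against both pins, the crank is back on its black mat, and I handed the job in at about 25 s on the robot's clock.

- **Fitting the crank:** I turned it clockwise with a light press (about 8 N) until it dropped onto the square. It went down freely to the collar, where the height matched within about 0.1 mm.
- **Winding:** I wound until the top picture showed the springs pressed in by about 6 mm.
- **Returning the crank:** I eased the crank back within its socket play, lifted it off and set it down at (0.501, 0.267). The mat centre measured (0.501, 0.267), and the last picture shows the crank upright.

Last checks:
- **Jaw and lens:** the final picture gives about 5.8 mm of spring compression, roughly 11–12 N, with the crank off. The lens moved about 5 mm, and its far rim is where the pins stop it.
- **Disagreement, spring readings:** individual readings varied between about 5 and 6 mm. The wrist moment rose only about 0.06 to 0.1 N m over the free effort, which suggests 6–10 N. Both are within the snug range of 5 to 22 N.
- **Disagreement, jaw plate:** the plate kept creeping about 2.5 mm during the first 5 mm of compression, probably because the lens was settling into the pins. It had stopped by the end.
- **Extra force lifting off:** there was a brief side force of about 5 N and about 5 N of drag. I shifted the crank slightly to free it, and the jaw reading stayed the same within about 0.5 mm.

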